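# Offer up a heat sink over its power module

### The arm

A 7-joint arm with a two-finger parallel gripper is mounted at the origin on a cart in front of the work surface, level with it; the furniture and walls round the work are solid. World frame = base frame: x ahead of the robot, y to its left, z up, the work surface at z = 0. Lengths are in m, angles in degrees, forces in N, time in s.
With the tool pointing down it reaches from about 0.425 to 0.875 m from the base axis. Payload 4.7 kg.
Tool frame: the origin (TCP) lies between the finger pads; the fingertips stand 8 mm ahead of it and the grasp point (between the pads) lies 11 mm behind it (env.tip_extent is the distance from the TCP to the fingertips, in m); z points along the fingers, y is the line along which they close (so a half turn about z gives the same grasp; the last joint's range is limited). The gripper opens to 87 mm and grips with 3 to 60 N. Pads are 19 mm wide; open, the fingers measure 117 mm over their backs; the gripper's body (75 mm by 190 mm) begins 51 mm behind the grasp point.
Start: joints at [69.047, 18.392, -4.016, 83.108, 1.295, 78.541, -3.26], TCP at [0.241, -0.604, 0.231] pointing down, gripper open.
Joint ranges: [-163.93, 163.93], [-17.29, 119.83], [-79.2, 71.16], [3.27, 140.29], [-89.18, 269.18], [5.43, 117.66], [-154.24, 154.24]. Speed limits (degrees/s): [147.25, 147.25, 180, 180, 180, 180, 180].

### API

Orientations are given as [roll, pitch, yaw] about the fixed x, y, z axes, in that order (R = Rz(yaw) Ry(pitch) Rx(roll)).
In Python, from cell import sensors, vision, workorder, env gives the robot as it stands.
- The arm moves only by the tool drive_tool, never from a script. Its argument "moves" is a list of rows, each an object of numbers: "x", "y", "z": the shift along the tool's x, y, z in mm; "rx", "ry", "rz": the turn, a rotation vector about the tool's x, y, z in rad; "fingers": the closure, from -1 (fully open) to 1 (shut). In form: [{"x": .., "y": .., "z": .., "rx": .., "ry": .., "rz": .., "fingers": ..}, ...]. A call has 1 to 20 rows; each row is the pose to reach, as a shift and turn from the pose commanded when the call began, along the tool's axes at that moment; what a row does not reach only later rows make up. A row lasts 1/8 s, in which the tool goes at most 62.5 mm and 10.7 degrees, less where a joint would pass 70% of its speed; a pose out of reach is approached as far as the arm can. A call with a gripper value outside its range is refused whole. The fingers move at their own pace and stop on an object; "force" is the grip in N (left out, the last holds). Time passes only in rows, so rows that repeat a pose let the fingers close. It gives the time, the measured TCP pose, the force, the opening and the grip force at its end, in the units of the state.
- sensors.get_obs(): the state, without advancing time (a new reading comes with each control period).
- vision.read_camera(name): name is "scene" or "top" or "wrist"; returns a dict with "image" (420x560x3 uint8, red, green, blue), "fx", "fy", "cx", "cy" (pixels), "R" (3x3) and "t" (3): a world point X has camera coordinates R X + t. Camera axes: x right, y down, z forward; pixel columns grow to the right and rows downward; lengths in m; the calibration is good to about 2 mm. A picture is of the moment at which its call begins. There is no depth.
- workorder.sign_off(): hands the job in; it is judged then, once.
The state is a dict: "time_s": time; "qpos": joint angles; "joint_velocities": joint speeds; "effort": joint torques, N m; "tool_pos": TCP position; "tool_rot": TCP orientation; "force": force on the tool from outside, world axes, zero at the start; "wrist_torque": the same for the moment, N m; "grip_width": finger opening in m; "grasp_force": force on a finger pad.
Only numpy, scipy, OpenCV 4.12 (cv2) and the standard library are available. Lean on these libraries where they do the work, as an engineer would, in place of code of your own. Each camera call takes 0.05 s, during which the arm holds its last target. There are 200 camera calls.

### The job

In the open metal case on the bench, one power module already has its heat sink, and a roll of tape has been left lying on top of the bare module beside it. Lift the tape roll out of the case and leave it lying flat on the worktop; then pick up the loose heat sink, carry it over the case wall and hold it hovering level about 1 cm above the bare module, centred and square on it, with its fins running the same way as the fitted one's, so that the fit can be checked before it is glued. Do not let the heat sink touch anything in the case, do not push on the case, leave everything else on the bench where it is, and finish while still holding the heat sink there, steady.

Things in the scene. Friction and masses are not known exactly. Their poses are not given: they have to be found in the camera images.
- case: Open-topped aluminium instrument case, fixed, 170 (x) x 240 (y) x 50 mm high, walls 3 mm, turned by up to 0.35 rad; origin under its centre on the worktop, z up. Inside, a green circuit board (top 11 mm above the worktop) carries two square power modules in a row along the case's y axis, centred at x = -12, y = +45 and -45 mm; either may be the bare one.
- case_caps (a point): Middle of the tops of six fixed capacitors (radius 8 mm, tops 37 mm above the worktop) that stand in a row along the case's +x wall, at case x = 64, y = -70 to 70 mm.
- case_fan (a point): Middle of the top edge of a fixed black 40 x 40 x 10 mm fan that stands inside the case's +y wall (case x = -32 to 8, y = 106 to 116 mm, top 52 mm above the worktop). Along the far (-y) wall are low terminal blocks, 23 mm above the worktop, at case y = -108 to -96 mm.
- module_bare: The bare power module, a fixed black 40 x 40 mm square block 11 mm high with a plain metal top; origin under its centre on the circuit board (11 mm above the worktop), so its top is 22 mm above the worktop; x and y axes parallel to the case's. At the start the tape roll lies on it.
- module_top (a point): Centre of the bare module's top face; x and y axes parallel to the case's, z up.
- module_fitted: The other power module, same shape, with a heat sink like the loose one already fixed on it (its top 43 mm above the worktop); origin under the module's centre on the board. The fins of its heat sink run along the case's y axis (towards the fan).
- heat_sink: The loose heat sink: black finned block, 40 x 40 mm and 21 mm high, about 45 g, lying base down on the worktop to the right of the case; origin at the centre of its underside, z up. Its fins run along its own x axis (either end forward is the same). It can be gripped across either pair of sides.
- tape_roll: Roll of black tape lying flat, 53 mm across, 19 mm high, about 50 g; origin at the centre of its underside, z up. It starts lying on the bare module, within 6 mm of its centre (underside 22 mm above the worktop). The worktop left of the case is empty round x = 0.50, y = 0.40.
- relay_module: Bystander: small green relay board, 38 x 58 x 23 mm, on the worktop right of the case; origin at the centre of its underside.
- serial_adapter: Bystander: small beige adapter plug, 26 x 34 x 14 mm, on the worktop right of the case; origin at the centre of its underside.
- usb_stick: Bystander: flat dark stick, 60 x 18 x 8 mm, behind and to the right of the case; origin at the centre of its underside.
- solder_spool: Bystander: wire spool standing on its flange, 54 mm across, 38 mm high, at the back right; origin at the centre of its underside.
Things that resemble listed ones, but are neither listed nor needed, are in the scene too. What is shaped like the tape_roll but red is not meant.

How it is judged (in metres and radians):
On the way, in this order (a step that is already met when the one before it is completed fails the run):
1. the tape roll lies flat on the worktop outside the case, let go (height (world z) of tape_roll below 0.006 m and angle between tape_roll's own z axis and vertical below 0.1 rad and linear speed of tape_roll below 0.03 m/s and contact force between tape_roll and the fingers below 0.1 N and height (world z) of heat_sink below 0.02 m), for 0.2 s.
2. the heat sink is lifted clear above the height of the case walls (height (world z) of heat_sink above 0.052 m and contact force between heat_sink and the fingers above 1 N), for 0.05 s.
At the end, for the whole second after the job is handed in: The gripper holds the heat sink still, its underside 3 to 20 mm above the bare module's top, centred within 6 mm, level within 0.1 rad, fins within 0.12 rad of the module's y axis (the fitted sink's fin direction), touching nothing but the fingers; the tape roll lies flat on the worktop (horizontal distance between heat_sink and module_top below 0.006 m and z of heat_sink in the frame of module_top between 0.003 and 0.02 m and angle between each of heat_sink, tape_roll's own z axis and vertical below 0.1 rad and angle between the x axis of heat_sink and the y axis of module_top, either way round below 0.12 rad and linear speed of heat_sink below 0.02 m/s and contact force between heat_sink and the fingers above 1 N and contact force between heat_sink and module_bare below 0.05 N and contact force between heat_sink and module_fitted below 0.05 N and contact force between heat_sink and case below 0.05 N and contact force between heat_sink and tape_roll below 0.05 N and height (world z) of tape_roll below 0.006 m and linear speed of tape_roll below 0.03 m/s); the arm keeps its last pose, push and grip.
It fails at once if the heat sink touches the case or anything in it (contact force between heat_sink and case above 0.5 N or contact force between heat_sink and module_bare above 0.5 N or contact force between heat_sink and module_fitted above 0.5 N).
It fails at once if the robot pushes on the case or the fitted module with more than 10 N (contact force between any of the arm, the fingers and case above 10 N or contact force between the fingers and module_fitted above 10 N).
It fails at once if a bystander on the bench is moved by more than 25 mm (distance of any of relay_module, serial_adapter, usb_stick, solder_spool from where it was at the start of the episode above 0.025 m).
It also fails if it takes over 61 s, if anything falls off the work surface, if the arm or the gripper's body presses on something with over 40 N, if the wrist force passes 120 N, or if a joint passes its speed limit or range.

## Working session

There is one attempt and no reset: what is moved stays moved. The work goes in short steps, Python scripts to look and compute and a tool call to move; the robot and the scene stay as the last step left them, time stands still between calls to the robot, and variables do not carry over. Pictures are saved under pics/ and viewed, at most 10 in all, crops included, and the job is handed in when it is done.

Besides the shell and the picture viewer there is one more tool, called as name([rows], argument=value, ...), one row to a line, values as JSON. drive_tool: Moves the arm, as the interface text tells. Its arguments: {"type":"object","properties":{"moves":{"type":"array"},"force":{"type":"number"}},"required":["moves"]}

```bash
mkdir -p pics; ls; python3 - <<'E'
from cell import sensors, vision, workorder, env
import cv2,numpy as np,pickle
d={}
for n in ("top","scene"):
    c=vision.read_camera(n); d[n]=c
    cv2.imwrite(f"pics/{n}0.png",cv2.resize(c["image"][:,:,::-1],None,fx=1.4,fy=1.4,interpolation=cv2.INTER_CUBIC))
    print(n,c["fx"],c["cx"],c["cy"],np.round(c["R"],3).tolist(),c["t"])
pickle.dump(d,open("c0.pkl","wb"))
o=sensors.get_obs();print(o)
E
```

```text
pics
top 406.35736788619323 283.59005175232016 206.48156762618058 [[0.019, -0.999, -0.039], [-0.994, -0.014, -0.105], [0.104, 0.041, -0.994]] [-0.03189184  0.59804826  0.91818954]
scene 527.1872416246089 280.28863208673584 209.58621773305399 [[-0.81, -0.587, -0.009], [-0.432, 0.607, -0.667], [0.397, -0.536, -0.745]] [0.44959782 0.29947256 1.14842467]
{'time_s': 0.1, 'qpos': array([69.04447052, 18.43513807, -4.01333047, 83.1693659 ,  1.29537397,
       78.53994854, -3.26042464]), 'joint_velocities': array([ 0.0248489 , -0.07123232,  0.00870589, -0.14217077,  0.01425874,
       -0.1047655 , -0.07177591]), 'effort': array([ 3.32522432e-04, -4.92569947e+01, -4.05364763e-01, -3.13399136e+01,
       -6.41907798e-02,  3.94731970e-02,  7.02378588e-05]), 'tool_pos': array([ 0.2407532 , -0.6032452 ,  0.22955414]), 'tool_rot': array([-1.79900791e+02,  6.54380310e-03,  2.17627232e+01]), 'force': array([ 0.93701656,  1.39245027, -0.79066978]), 'wrist_torque': array([0.05874728, 0.02785449, 0.01895257]), 'grasp_force': 0.0, 'grip_width': 0.0869868273588421}
```

View pics/top0.png

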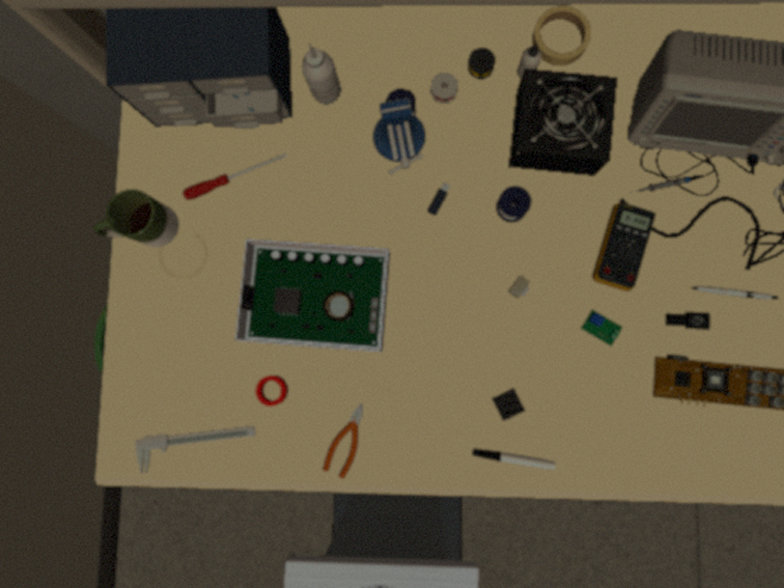

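View pics/scene0.png

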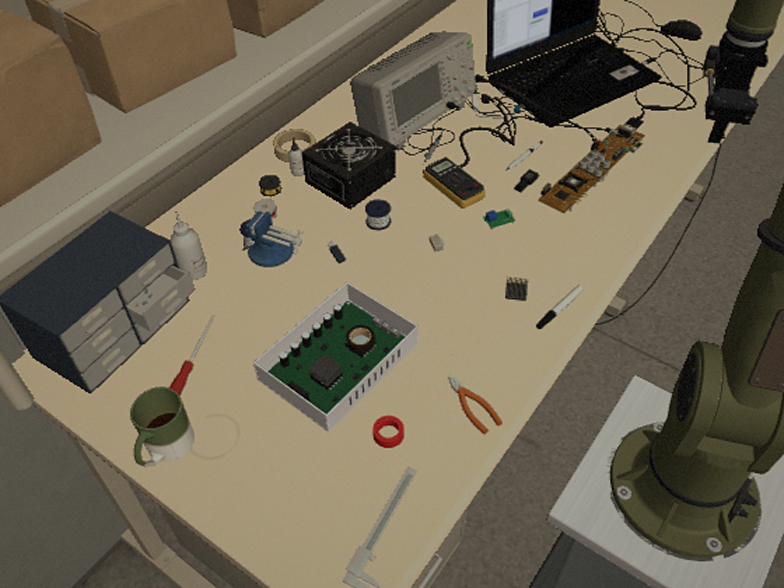

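The top view shows the case at (313,295), with the fan on its left side and the caps along its top edge. The fitted sink is at (287,300). The tape on the bare module is at (339,305), and the red ring at (271,390) is the decoy. The loose dark finned square is at (508,404) in top and (516,289) in scene. Next I'll measure these and confirm the candidates in one crop.

```bash
cat > h.py <<'E'
import numpy as np,cv2
def ray(c,u,v,z):
    "world points on plane z from pixels"
    p=np.stack([(np.asarray(u,float)-c["cx"])/c["fx"],(np.asarray(v,float)-c["cy"])/c["fy"],np.ones(np.shape(u))],-1)
    R=np.asarray(c["R"]);o=-R.T@c["t"];d=p@R
    return o+d*((z-o[2])/d[...,2])[...,None]
def proj(c,X):
    q=np.asarray(X,float)@np.asarray(c["R"]).T+c["t"]
    return np.stack([q[...,0]/q[...,2]*c["fx"]+c["cx"],q[...,1]/q[...,2]*c["fy"]+c["cy"]],-1)
def blobs(m,x0,y0,x1,y1,amin=5):
    n,l,s,cc=cv2.connectedComponentsWithStats(m[y0:y1,x0:x1].astype(np.uint8))
    return [(cc[i]+[x0,y0],s[i,4],np.argwhere(l==i)[:,::-1]+[x0,y0]) for i in range(1,n) if s[i,4]>=amin]
E
python3 - <<'E'
import pickle;from h import *
d=pickle.load(open("c0.pkl","rb"));t=d["top"];s=d["scene"]
I=t["image"].astype(int);g=I.max(2);mn=I.min(2)
# caps
print("caps");P=[]
for c,a,p in blobs(mn>120,185,174,265,192,3):
    w=ray(t,c[0],c[1],.037);P.append(w);print(c.round(1),a,w.round(4))
# heat sink dark
for nm,c,roi,z,th in(("sink",t,(345,270,380,305),.021,75),("sinkS",s,(350,190,385,220),.012,80)):
    g=c["image"].max(2)
    for cc,a,p in blobs(g<th,*roi,amin=30):
        r=cv2.minAreaRect(p.astype(np.float32));w=ray(c,*r[0],z);b=ray(c,*cv2.boxPoints(r).T,z)
        e=np.diff(b,axis=0)[:,:2];print(nm,cc.round(1),a,r,w.round(4),np.linalg.norm(e,axis=1).round(3),np.degrees(np.arctan2(e[:,1],e[:,0])).round(1))
def crop(c,x,y,r=26):return cv2.resize(c["image"][y-r:y+r,x-r:x+r,::-1],(390,290),interpolation=cv2.INTER_CUBIC)
out=np.vstack([np.hstack([crop(t,242,218),crop(t,363,288)]),np.hstack([crop(s,257,242),crop(s,368,207)])])
cv2.imwrite("pics/crop.png",np.clip(out*1.8,0,255).astype(np.uint8))
E
```

```text
caps
[196.7 181.7] 3 [0.6536 0.1836 0.037 ]
[232.3 183.7] 3 [0.6499 0.099  0.037 ]
[243.7 184.3] 3 [0.6486 0.0723 0.037 ]
[255.7 185.3] 3 [0.6466 0.044  0.037 ]
sink [362.8 288.5] 289 ((362.70001220703125, 288.3999938964844), (17.441329956054688, 16.099689483642578), 63.43495178222656) [ 0.4133 -0.2067  0.021 ] [0.037 0.039 0.037] [ -62.6 -153.2  117.4]
sinkS [368.4 207.5] 178 ((368.4085693359375, 206.8231658935547), (14.466531753540039, 13.472647666931152), 6.34019136428833) [ 0.4095 -0.2007  0.012 ] [0.049 0.039 0.049] [ -64.5 -153.3  114.4]
```

View pics/crop.png

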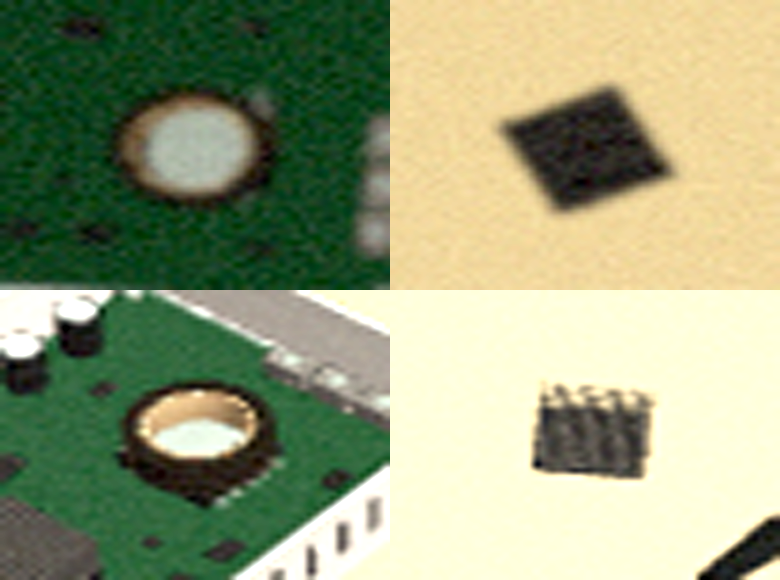

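The black roll on the bare module, with a cream core showing its bare metal top, is the tape. The red ring is excluded. The dark finned block at top (363,288) in raw pixels is the loose sink, since its fin comb shows in the scene crop. The first move takes the arm above the tape.

```bash
cat >> h.py <<'E'
def rel(pos,yaw,o):
    "tool-axis shift (mm) and rz (rad) from the measured state to pos, yaw deg (tool down)"
    from scipy.spatial.transform import Rotation as Ro
    R=Ro.from_euler('xyz',o["tool_rot"],degrees=True);T=Ro.from_euler('xyz',[180,0,yaw],degrees=True)
    return (R.inv().apply(np.array(pos)-o["tool_pos"])*1000).round(1),(R.inv()*T).as_rotvec().round(3)
E
python3 - <<'E'
from h import *;from cell import sensors
print(rel((.572,.073,.23),87,sensors.get_obs()))
E
```

```text
(array([ 5.584e+02, -5.052e+02,  4.000e-01]), array([-2.000e-03, -1.000e-03, -1.139e+00]))
```

drive_tool([
  {"x": 140,"y": -126,"z": 0,"rz": -0.28},
  {"x": 280,"y": -252,"z": 0,"rz": -0.57},
  {"x": 420,"y": -378,"z": 0,"rz": -0.85},
  {"x": 558,"y": -505,"z": 0,"rz": -1.14},
  {"x": 558,"y": -505,"z": 0,"rz": -1.14},
  {"x": 558,"y": -505,"z": 0,"rz": -1.14},
  {"x": 558,"y": -505,"z": 0,"rz": -1.14},
  {"x": 558,"y": -505,"z": 0,"rz": -1.14},
  {"x": 558,"y": -505,"z": 0,"rz": -1.14},
  {"x": 558,"y": -505,"z": 0,"rz": -1.14},
  {"x": 558,"y": -505,"z": 0,"rz": -1.14},
  {"x": 558,"y": -505,"z": 0,"rz": -1.14},
  {"x": 558,"y": -505,"z": 0,"rz": -1.14},
  {"x": 558,"y": -505,"z": 0,"rz": -1.14},
  {"x": 558,"y": -505,"z": 0,"rz": -1.14},
  {"x": 558,"y": -505,"z": 0,"rz": -1.14},
  {"x": 558,"y": -505,"z": 0,"rz": -1.14},
  {"x": 558,"y": -505,"z": 0,"rz": -1.14,"fingers": -1},
])

```text
invalid input at $.moves[0]: expected keys x, y, z, rx, ry, rz, fingers
```

```bash
python3 - <<'E'
from cell import sensors, vision
import cv2,pickle
c=vision.read_camera("wrist");o=sensors.get_obs();pickle.dump((c,o),open("w1.pkl","wb"))
cv2.imwrite("pics/w1.png",c["image"][:,:,::-1]);print(o["tool_pos"],o["tool_rot"],c["fx"],-c["R"].T@c["t"])
E
```

```text
[ 0.24074123 -0.60333611  0.22969051] [-1.79914789e+02  8.06963068e-03  2.17596200e+01] 338.3336982850954 [ 0.31870169 -0.5715569   0.38374193]
```

View pics/w1.png

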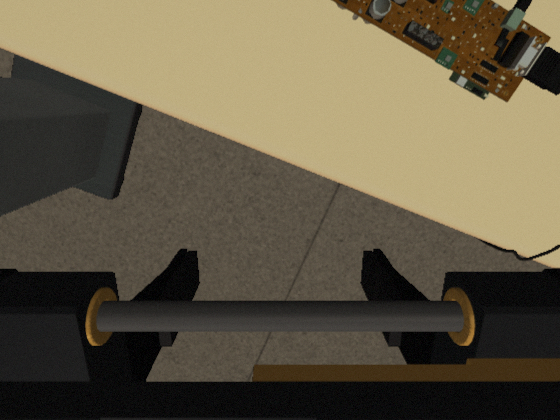

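The call was refused because every key is needed. The wrist camera sits 84 mm ahead along tool x, so I'll stop short of the tape to view it.

drive_tool([
  {"x": 131,"y": -105,"z": -10,"rx": 0,"ry": 0,"rz": -0.28,"fingers": -1},
  {"x": 262,"y": -210,"z": -20,"rx": 0,"ry": 0,"rz": -0.57,"fingers": -1},
  {"x": 393,"y": -315,"z": -20,"rx": 0,"ry": 0,"rz": -0.85,"fingers": -1},
  {"x": 524,"y": -419,"z": -20,"rx": 0,"ry": 0,"rz": -1.14,"fingers": -1},
  {"x": 524,"y": -419,"z": -20,"rx": 0,"ry": 0,"rz": -1.14,"fingers": -1},
  {"x": 524,"y": -419,"z": -20,"rx": 0,"ry": 0,"rz": -1.14,"fingers": -1},
  {"x": 524,"y": -419,"z": -20,"rx": 0,"ry": 0,"rz": -1.14,"fingers": -1},
  {"x": 524,"y": -419,"z": -20,"rx": 0,"ry": 0,"rz": -1.14,"fingers": -1},
  {"x": 524,"y": -419,"z": -20,"rx": 0,"ry": 0,"rz": -1.14,"fingers": -1},
  {"x": 524,"y": -419,"z": -20,"rx": 0,"ry": 0,"rz": -1.14,"fingers": -1},
  {"x": 524,"y": -419,"z": -20,"rx": 0,"ry": 0,"rz": -1.14,"fingers": -1},
  {"x": 524,"y": -419,"z": -20,"rx": 0,"ry": 0,"rz": -1.14,"fingers": -1},
  {"x": 524,"y": -419,"z": -20,"rx": 0,"ry": 0,"rz": -1.14,"fingers": -1},
  {"x": 524,"y": -419,"z": -20,"rx": 0,"ry": 0,"rz": -1.14,"fingers": -1},
  {"x": 524,"y": -419,"z": -20,"rx": 0,"ry": 0,"rz": -1.14,"fingers": -1},
  {"x": 524,"y": -419,"z": -20,"rx": 0,"ry": 0,"rz": -1.14,"fingers": -1},
])

```text
time_s: 2.15
tool_pos: [0.5721, -0.0211, 0.2506]
tool_rot: [180.0, 0.0, 87.0]
force: [0.2, -0.4, 0.2]
grip_width: 0.0868
grasp_force: 0.0
```

```bash
python3 - <<'E'
from cell import sensors, vision
import cv2,pickle
c=vision.read_camera("wrist");o=sensors.get_obs();pickle.dump((c,o),open("w1.pkl","wb"))
cv2.imwrite("pics/w2.png",c["image"][:,:,::-1]);print(o["time_s"],o["tool_pos"],o["tool_rot"],o["qpos"],-c["R"].T@c["t"])
E
```

```text
2.2 [ 0.57215718 -0.02089599  0.25062162] [1.79992973e+02 1.86162473e-02 8.70215636e+01] [ 32.9498138   11.52220281 -38.3092388   91.69404613   7.25921364
  79.29783561  -9.12635376] [0.57601752 0.06385907 0.40477877]
```

View pics/w2.png

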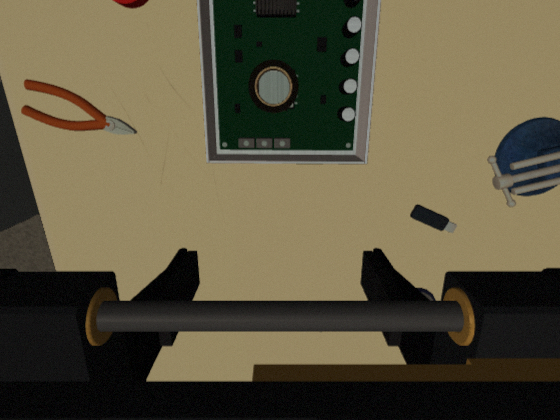

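The tape ring is at (273,86) and the caps at x≈350, with the case partly off the top of the frame. Moving 80 mm forward will bring the whole row into view.

drive_tool([
  {"x": 40,"y": 0,"z": 0,"rx": 0,"ry": 0,"rz": 0,"fingers": -1},
  {"x": 80,"y": 0,"z": 0,"rx": 0,"ry": 0,"rz": 0,"fingers": -1},
  {"x": 80,"y": 0,"z": 0,"rx": 0,"ry": 0,"rz": 0,"fingers": -1},
  {"x": 80,"y": 0,"z": 0,"rx": 0,"ry": 0,"rz": 0,"fingers": -1},
])

```text
time_s: 2.7
tool_pos: [0.5764, 0.0589, 0.2505]
tool_rot: [-180.0, 0.1, 87.1]
force: [0.0, -0.0, -0.8]
grip_width: 0.0867
grasp_force: 0.0
```

```bash
python3 - <<'E'
from cell import sensors, vision
from h import *;import pickle
c=vision.read_camera("wrist");o=sensors.get_obs();pickle.dump((c,o),open("w2.pkl","wb"))
cv2.imwrite("pics/w3.png",c["image"][:,:,::-1]);print(o["time_s"],o["tool_pos"])
I=c["image"].astype(int);u0,v0=[int(k) for k in proj(c,[.572,.073,.041])];print(u0,v0)
for b,a,p in blobs((I.min(2)>150),u0+50,0,u0+110,300,30):
    print("cap",b.round(1),a,ray(c,b[0],b[1],.037).round(4))
hsv=cv2.cvtColor(c["image"],cv2.COLOR_RGB2HSV);s=60
for b,a,p in blobs(I.max(2)<45,u0-s,v0-s,u0+s,v0+s,150):
    (x,y),r=cv2.minEnclosingCircle(p.astype(np.float32));print("tape",b.round(1),a,(x,y,r),ray(c,x,y,.041).round(4))
E
```

```text
2.75 [0.57647555 0.05814985 0.25040748]
275 169
cap [369.4 119.1] 417 [0.6731 0.1206 0.037 ]
cap [354.9  39.7] 303 [0.6565 0.197  0.037 ]
cap [352.9  51.8] 117 [0.6547 0.1862 0.037 ]
cap [350.9  81.7] 108 [0.6532 0.1584 0.037 ]
cap [348.9 110.6] 102 [0.6514 0.1303 0.037 ]
cap [350.7 176.3] 154 [0.6542 0.0602 0.037 ]
cap [347.1 137.9] 91 [0.6499 0.1022 0.037 ]
cap [345.4 163.9] 81 [0.6483 0.0743 0.037 ]
cap [343.7 188.7] 83 [0.6465 0.0465 0.037 ]
tape [279.1 158.9] 10530 (277.0, 161.5, 77.49364471435547) [0.5737 0.0815 0.041 ]
```

View pics/w3.png

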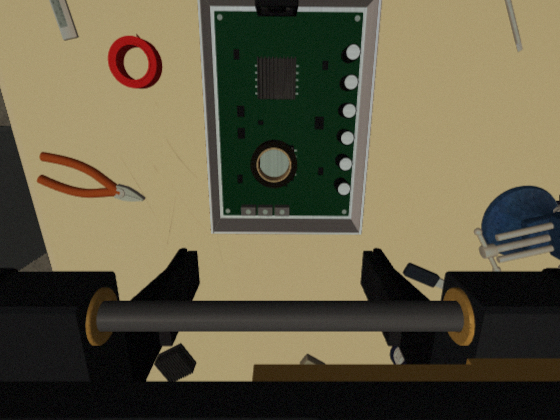

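```bash
python3 - <<'E'
from h import *;import pickle
c,o=pickle.load(open("w2.pkl","rb"));I=c["image"].astype(int)
# not board: green - red small
m=(I[:,:,1]-I[:,:,0]<12).astype(np.uint8);m=cv2.morphologyEx(m,cv2.MORPH_OPEN,np.ones((5,5)))
for nm,z,x0,y0,x1,y1 in(("tape",.041,240,132,308,198),("fit",.043,245,45,308,108)):
  for b,a,p in blobs(m,x0,y0,x1,y1,200):
    (x,y),r=cv2.minEnclosingCircle(p.astype(np.float32));q=cv2.minAreaRect(p.astype(np.float32))
    print(nm,b.round(1),a,(x,y,r),q,"circ",ray(c,x,y,z).round(4),"rect",ray(c,*q[0],z).round(4),"cen",ray(c,*b,z).round(4))
E
```

```text
tape [273.9 163.4] 1682 (274.6286315917969, 162.91990661621094, 24.975881576538086) ((273.5, 163.5), (47.0, 45.0), 90.0) circ [0.5711 0.0801 0.041 ] rect [0.5698 0.0795 0.041 ] cen [0.5703 0.0796 0.041 ]
fit [276.  78.] 1601 (276.0, 78.0, 27.586328506469727) ((276.0, 78.5), (41.0, 38.0), 90.0) circ [0.5772 0.1655 0.043 ] rect [0.5772 0.165  0.043 ] cen [0.5773 0.1655 0.043 ]
```

Both estimates put the bare module at (0.572, 0.075) with case yaw about -3.4°, and the tape at (0.570, 0.0785). I'll descend onto the tape now.

drive_tool([
  {"x": 19,"y": -7,"z": 40,"rx": 0,"ry": 0,"rz": 0,"fingers": -1},
  {"x": 19,"y": -7,"z": 90,"rx": 0,"ry": 0,"rz": 0,"fingers": -1},
  {"x": 19,"y": -7,"z": 130,"rx": 0,"ry": 0,"rz": 0,"fingers": -1},
  {"x": 19,"y": -7,"z": 160,"rx": 0,"ry": 0,"rz": 0,"fingers": -1},
  {"x": 19,"y": -7,"z": 180,"rx": 0,"ry": 0,"rz": 0,"fingers": -1},
  {"x": 19,"y": -7,"z": 195,"rx": 0,"ry": 0,"rz": 0,"fingers": -1},
  {"x": 19,"y": -7,"z": 207,"rx": 0,"ry": 0,"rz": 0,"fingers": -1},
  {"x": 19,"y": -7,"z": 217,"rx": 0,"ry": 0,"rz": 0,"fingers": -1},
  {"x": 19,"y": -7,"z": 217,"rx": 0,"ry": 0,"rz": 0,"fingers": -1},
  {"x": 19,"y": -7,"z": 217,"rx": 0,"ry": 0,"rz": 0,"fingers": -1},
])

```text
time_s: 4.0
tool_pos: [0.5708, 0.0791, 0.034]
tool_rot: [179.9, -0.0, 87.1]
force: [0.5, -0.1, -0.8]
grip_width: 0.0869
grasp_force: 0.0
```

drive_tool([
  {"x": 0,"y": 0,"z": 0,"rx": 0,"ry": 0,"rz": 0,"fingers": 1},
  {"x": 0,"y": 0,"z": 0,"rx": 0,"ry": 0,"rz": 0,"fingers": 1},
  {"x": 0,"y": 0,"z": 0,"rx": 0,"ry": 0,"rz": 0,"fingers": 1},
  {"x": 0,"y": 0,"z": 0,"rx": 0,"ry": 0,"rz": 0,"fingers": 1},
  {"x": 0,"y": 0,"z": 0,"rx": 0,"ry": 0,"rz": 0,"fingers": 1},
  {"x": 0,"y": 0,"z": 0,"rx": 0,"ry": 0,"rz": 0,"fingers": 1},
  {"x": 0,"y": 0,"z": 0,"rx": 0,"ry": 0,"rz": 0,"fingers": 1},
  {"x": 0,"y": 0,"z": 0,"rx": 0,"ry": 0,"rz": 0,"fingers": 1},
], force=15)

```text
time_s: 5.0
tool_pos: [0.5703, 0.0789, 0.0335]
tool_rot: [-180.0, 0.0, 87.1]
force: [0.0, 1.1, 0.4]
grip_width: 0.0503
grasp_force: 15.0
```

drive_tool([
  {"x": 0,"y": 0,"z": -10,"rx": 0,"ry": 0,"rz": 0,"fingers": 1},
  {"x": 0,"y": 0,"z": -30,"rx": 0,"ry": 0,"rz": 0,"fingers": 1},
  {"x": 0,"y": 0,"z": -60,"rx": 0,"ry": 0,"rz": 0,"fingers": 1},
  {"x": 0,"y": 0,"z": -90,"rx": 0,"ry": 0,"rz": 0,"fingers": 1},
  {"x": 0,"y": 0,"z": -110,"rx": 0,"ry": 0,"rz": 0,"fingers": 1},
  {"x": 20,"y": -6,"z": -110,"rx": 0,"ry": 0,"rz": 0,"fingers": 1},
  {"x": 60,"y": -17,"z": -110,"rx": 0,"ry": 0,"rz": 0,"fingers": 1},
  {"x": 105,"y": -29,"z": -110,"rx": 0,"ry": 0,"rz": 0,"fingers": 1},
  {"x": 150,"y": -41,"z": -110,"rx": 0,"ry": 0,"rz": 0,"fingers": 1},
  {"x": 195,"y": -53,"z": -110,"rx": 0,"ry": 0,"rz": 0,"fingers": 1},
  {"x": 240,"y": -65,"z": -110,"rx": 0,"ry": 0,"rz": 0,"fingers": 1},
  {"x": 280,"y": -77,"z": -110,"rx": 0,"ry": 0,"rz": 0,"fingers": 1},
  {"x": 305,"y": -84,"z": -110,"rx": 0,"ry": 0,"rz": 0,"fingers": 1},
  {"x": 317,"y": -87,"z": -110,"rx": 0,"ry": 0,"rz": 0,"fingers": 1},
  {"x": 317,"y": -87,"z": -110,"rx": 0,"ry": 0,"rz": 0,"fingers": 1},
  {"x": 317,"y": -87,"z": -110,"rx": 0,"ry": 0,"rz": 0,"fingers": 1},
])

```text
time_s: 7.0
tool_pos: [0.5006, 0.3982, 0.1434]
tool_rot: [180.0, 0.1, 87.0]
force: [-0.5, 0.0, -0.8]
grip_width: 0.05
grasp_force: 15.0
```

```bash
python3 - <<'E'
from cell import sensors, vision
import cv2,numpy as np
a=vision.read_camera("scene")["image"];c=vision.read_camera("wrist")["image"];o=sensors.get_obs()
cv2.imwrite("pics/s4.png",np.hstack([cv2.resize(a[150:390,0:280],(400,343)),cv2.resize(c,(400,343))])[:,:,::-1]);print(o["time_s"],o["tool_pos"],o["tool_rot"],o["qpos"],o["grip_width"],o["grasp_force"])
E
```

```text
7.1 [0.50059535 0.39823409 0.14343635] [1.79978946e+02 6.49997292e-02 8.69426029e+01] [ -6.03211156  26.86798238 -45.67952744  89.65473017  19.94001095
  71.96214732 -57.92244784] 0.050487464672950316 14.997033087420277
```

View pics/s4.png

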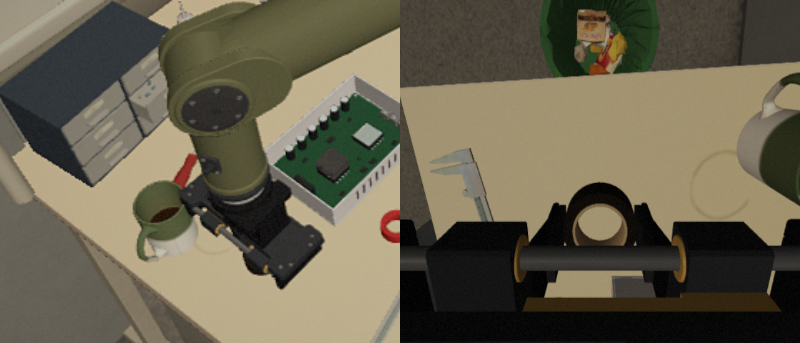

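The tape is held level and the worktop below is clear, with the mug to the right. I'll lower 20 mm further away from the mug and release just above contact.

drive_tool([
  {"x": -10,"y": -20,"z": 30,"rx": 0,"ry": 0,"rz": 0,"fingers": 1},
  {"x": -10,"y": -20,"z": 60,"rx": 0,"ry": 0,"rz": 0,"fingers": 1},
  {"x": -10,"y": -20,"z": 90,"rx": 0,"ry": 0,"rz": 0,"fingers": 1},
  {"x": -10,"y": -20,"z": 108,"rx": 0,"ry": 0,"rz": 0,"fingers": 1},
  {"x": -10,"y": -20,"z": 118,"rx": 0,"ry": 0,"rz": 0,"fingers": 1},
  {"x": -10,"y": -20,"z": 124,"rx": 0,"ry": 0,"rz": 0,"fingers": 1},
  {"x": -10,"y": -20,"z": 128,"rx": 0,"ry": 0,"rz": 0,"fingers": 1},
  {"x": -10,"y": -20,"z": 131,"rx": 0,"ry": 0,"rz": 0,"fingers": 1},
  {"x": -10,"y": -20,"z": 131,"rx": 0,"ry": 0,"rz": 0,"fingers": 1},
])

```text
time_s: 8.22
tool_pos: [0.4792, 0.3911, 0.0126]
tool_rot: [180.0, -0.0, 87.1]
force: [0.5, 0.2, 0.0]
grip_width: 0.05
grasp_force: 15.0
```

drive_tool([
  {"x": 0,"y": 0,"z": 0,"rx": 0,"ry": 0,"rz": 0,"fingers": -0.4},
  {"x": 0,"y": 0,"z": 0,"rx": 0,"ry": 0,"rz": 0,"fingers": -0.7},
  {"x": 0,"y": 0,"z": 0,"rx": 0,"ry": 0,"rz": 0,"fingers": -1},
  {"x": 0,"y": 0,"z": 0,"rx": 0,"ry": 0,"rz": 0,"fingers": -1},
  {"x": 0,"y": 0,"z": 0,"rx": 0,"ry": 0,"rz": 0,"fingers": -1},
  {"x": 0,"y": 0,"z": 0,"rx": 0,"ry": 0,"rz": 0,"fingers": -1},
  {"x": 0,"y": 0,"z": 0,"rx": 0,"ry": 0,"rz": 0,"fingers": -1},
])

```text
time_s: 9.1
tool_pos: [0.4791, 0.391, 0.0125]
tool_rot: [-180.0, 0.0, 87.1]
force: [-0.5, 0.0, -0.4]
grip_width: 0.0868
grasp_force: 0.0
```

drive_tool([
  {"x": 0,"y": 0,"z": -10,"rx": 0,"ry": 0,"rz": 0,"fingers": -1},
  {"x": 0,"y": 0,"z": -30,"rx": 0,"ry": 0,"rz": 0,"fingers": -1},
  {"x": 0,"y": 0,"z": -80,"rx": 0,"ry": 0,"rz": 0,"fingers": -1},
  {"x": 0,"y": 0,"z": -140,"rx": 0,"ry": 0,"rz": 0,"fingers": -1},
  {"x": 0,"y": 0,"z": -200,"rx": 0,"ry": 0,"rz": 0,"fingers": -1},
  {"x": 0,"y": 0,"z": -238,"rx": 0,"ry": 0,"rz": 0,"fingers": -1},
  {"x": 0,"y": 0,"z": -238,"rx": 0,"ry": 0,"rz": 0,"fingers": -1},
])

```text
time_s: 9.98
tool_pos: [0.48, 0.393, 0.2562]
tool_rot: [179.6, -0.3, 87.1]
force: [-0.1, 0.3, -0.2]
grip_width: 0.087
grasp_force: 0.0
```

drive_tool([
  {"x": -50,"y": 1,"z": 0,"rx": 0,"ry": 0,"rz": -0.04,"fingers": -1},
  {"x": -100,"y": 2,"z": 0,"rx": 0,"ry": 0,"rz": -0.08,"fingers": -1},
  {"x": -150,"y": 3,"z": 0,"rx": 0,"ry": 0,"rz": -0.12,"fingers": -1},
  {"x": -200,"y": 4,"z": 0,"rx": 0,"ry": 0,"rz": -0.16,"fingers": -1},
  {"x": -250,"y": 5,"z": 0,"rx": 0,"ry": 0,"rz": -0.2,"fingers": -1},
  {"x": -300,"y": 6,"z": 0,"rx": 0,"ry": 0,"rz": -0.24,"fingers": -1},
  {"x": -350,"y": 7,"z": 0,"rx": 0,"ry": 0,"rz": -0.28,"fingers": -1},
  {"x": -400,"y": 8,"z": 0,"rx": 0,"ry": 0,"rz": -0.32,"fingers": -1},
  {"x": -450,"y": 9,"z": 0,"rx": 0,"ry": 0,"rz": -0.36,"fingers": -1},
  {"x": -500,"y": 10,"z": 0,"rx": 0,"ry": 0,"rz": -0.4,"fingers": -1},
  {"x": -550,"y": 11,"z": 0,"rx": 0,"ry": 0,"rz": -0.44,"fingers": -1},
  {"x": -600,"y": 12,"z": 0,"rx": 0,"ry": 0,"rz": -0.48,"fingers": -1},
  {"x": -650,"y": 13,"z": 0,"rx": 0,"ry": 0,"rz": -0.51,"fingers": -1},
  {"x": -684,"y": 14,"z": 0,"rx": 0,"ry": 0,"rz": -0.53,"fingers": -1},
  {"x": -684,"y": 14,"z": 0,"rx": 0,"ry": 0,"rz": -0.53,"fingers": -1},
  {"x": -684,"y": 14,"z": 0,"rx": 0,"ry": 0,"rz": -0.53,"fingers": -1},
  {"x": -684,"y": 14,"z": 0,"rx": 0,"ry": 0,"rz": -0.53,"fingers": -1},
])

```text
time_s: 12.1
tool_pos: [0.4586, -0.2912, 0.2507]
tool_rot: [180.0, -0.0, 117.6]
force: [-0.0, 0.7, -0.0]
grip_width: 0.0873
grasp_force: 0.0
```

```bash
python3 - <<'E'
from cell import sensors, vision
from h import *;import pickle
c=vision.read_camera("wrist");t=vision.read_camera("top");o=sensors.get_obs();pickle.dump((c,o,t),open("w5.pkl","wb"))
print(o["time_s"],o["tool_pos"],o["tool_rot"],o["qpos"].round(1))
u,v=[int(k) for k in proj(c,[.411,-.204,.021])];print(u,v);s=55
for b,a,p in blobs(c["image"].max(2)<85,max(u-s,0),max(v-s,0),u+s,min(v+s,240),300):
    q=cv2.minAreaRect(p.astype(np.float32));B=ray(c,*cv2.boxPoints(q).T,.018);e=np.diff(B,axis=0)[:,:2]
    print(b,a,q,ray(c,*q[0],.018).round(4),np.linalg.norm(e,axis=1).round(4),np.degrees(np.arctan2(e[:,1],e[:,0])).round(1))
k=c["image"][max(v-s,0):v+s,max(u-s,0):u+s,::-1]
r=np.hstack([cv2.resize(np.clip(k*2.5,0,255).astype(np.uint8),(400,400),interpolation=cv2.INTER_CUBIC),cv2.resize(t["image"][120:340,40:260,::-1],(400,400),interpolation=cv2.INTER_CUBIC)])
cv2.imwrite("pics/w5.png",r)
E
```

```text
12.2 [ 0.45858061 -0.29161471  0.25075895] [1.79995857e+02 1.48197432e-02 1.17559178e+02] [ 46.8   5.7 -18.3  96.2   1.8  78.4  55.7]
278 87
[278.35010941  89.19256018] 1371 ((278.5, 89.0), (38.0, 35.0), 90.0) [ 0.4119 -0.2055  0.018 ] [0.0371 0.0386 0.0383] [  27.6  -61.6 -152.4]
```

View pics/w5.png

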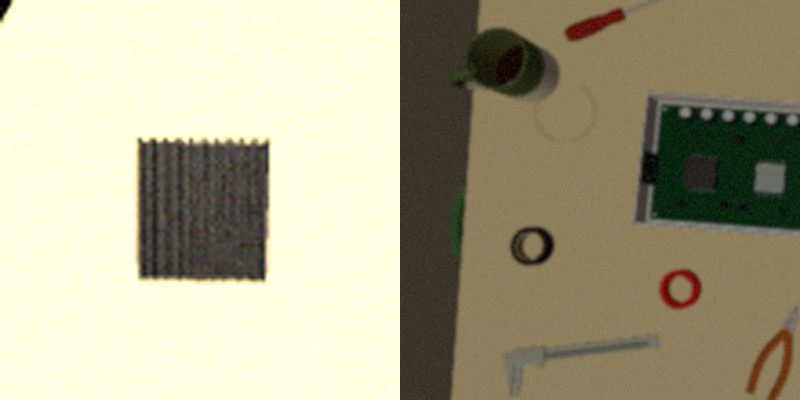

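The left half shows the sink's fins running along tool x (about 117.5°). The right half shows the tape lying on the worktop at (532,246) and the bare module uncovered at (769,178). I'll grasp the sink at yaw 117.5.

drive_tool([
  {"x": 40,"y": -2,"z": 30,"rx": 0,"ry": 0,"rz": 0,"fingers": -1},
  {"x": 80,"y": -2,"z": 70,"rx": 0,"ry": 0,"rz": 0,"fingers": -1},
  {"x": 97,"y": -2,"z": 120,"rx": 0,"ry": 0,"rz": 0,"fingers": -1},
  {"x": 97,"y": -2,"z": 160,"rx": 0,"ry": 0,"rz": 0,"fingers": -1},
  {"x": 97,"y": -2,"z": 190,"rx": 0,"ry": 0,"rz": 0,"fingers": -1},
  {"x": 97,"y": -2,"z": 210,"rx": 0,"ry": 0,"rz": 0,"fingers": -1},
  {"x": 97,"y": -2,"z": 225,"rx": 0,"ry": 0,"rz": 0,"fingers": -1},
  {"x": 97,"y": -2,"z": 234,"rx": 0,"ry": 0,"rz": 0,"fingers": -1},
  {"x": 97,"y": -2,"z": 239,"rx": 0,"ry": 0,"rz": 0,"fingers": -1},
  {"x": 97,"y": -2,"z": 239,"rx": 0,"ry": 0,"rz": 0,"fingers": -1},
  {"x": 97,"y": -2,"z": 239,"rx": 0,"ry": 0,"rz": 0,"fingers": -1},
])

```text
time_s: 13.58
tool_pos: [0.4122, -0.208, 0.0121]
tool_rot: [180.0, 0.1, 117.4]
force: [1.0, -0.7, 0.1]
grip_width: 0.0871
grasp_force: 0.0
```

```bash
python3 - <<'E'
from h import *;import pickle
from cell import sensors
c,o,t=pickle.load(open("w5.pkl","rb"));I=t["image"].astype(int)
for b,a,p in blobs((I[:,:,1]-I[:,:,0]<12)&(I.min(2)>70),228,202,262,236,20):
    q=cv2.minAreaRect(p.astype(np.float32));print("bare",b,a,q,ray(t,*q[0],.022).round(4),ray(t,*b,.022).round(4))
o=sensors.get_obs();print(o["tool_pos"],o["tool_rot"],o["force"])
E
```

```text
bare [242.88235294 217.58403361] 238 ((242.90576171875, 217.5369110107422), (15.300539016723633, 15.57214641571045), 5.19442892074585) [0.5718 0.0739 0.022 ] [0.5717 0.074  0.022 ]
[ 0.41221663 -0.20795591  0.01209501] [1.79971549e+02 5.81974118e-02 1.17442417e+02] [ 1.04252444 -0.66153237  0.12696679]
```

Bare module confirmed at (0.572, 0.0745). Closing on the sink.

drive_tool([
  {"x": 1,"y": -1,"z": 0,"rx": 0,"ry": 0,"rz": 0,"fingers": 1},
  {"x": 1,"y": -1,"z": 0,"rx": 0,"ry": 0,"rz": 0,"fingers": 1},
  {"x": 1,"y": -1,"z": 0,"rx": 0,"ry": 0,"rz": 0,"fingers": 1},
  {"x": 1,"y": -1,"z": 0,"rx": 0,"ry": 0,"rz": 0,"fingers": 1},
  {"x": 1,"y": -1,"z": 0,"rx": 0,"ry": 0,"rz": 0,"fingers": 1},
  {"x": 1,"y": -1,"z": 0,"rx": 0,"ry": 0,"rz": 0,"fingers": 1},
  {"x": 1,"y": -1,"z": 0,"rx": 0,"ry": 0,"rz": 0,"fingers": 1},
  {"x": 1,"y": -1,"z": 0,"rx": 0,"ry": 0,"rz": 0,"fingers": 1},
  {"x": 1,"y": -1,"z": 0,"rx": 0,"ry": 0,"rz": 0,"fingers": 1},
], force=20)

```text
time_s: 14.7
tool_pos: [0.4104, -0.2073, 0.0116]
tool_rot: [-180.0, 0.0, 117.4]
force: [0.8, 0.4, 0.1]
grip_width: 0.0398
grasp_force: 20.0
```

drive_tool([
  {"x": 0,"y": 0,"z": -8,"rx": 0,"ry": 0,"rz": 0,"fingers": 1},
  {"x": 0,"y": 0,"z": -25,"rx": 0,"ry": 0,"rz": 0,"fingers": 1},
  {"x": 0,"y": 0,"z": -55,"rx": 0,"ry": 0,"rz": 0,"fingers": 1},
  {"x": 0,"y": 0,"z": -90,"rx": 0,"ry": 0,"rz": 0,"fingers": 1},
  {"x": 0,"y": 0,"z": -115,"rx": 0,"ry": 0,"rz": 0,"fingers": 1},
  {"x": 0,"y": 0,"z": -130,"rx": 0,"ry": 0,"rz": 0,"fingers": 1},
  {"x": 0,"y": 0,"z": -130,"rx": 0,"ry": 0,"rz": 0,"fingers": 1},
  {"x": 0,"y": 0,"z": -130,"rx": 0,"ry": 0,"rz": 0,"fingers": 1},
])

```text
time_s: 15.7
tool_pos: [0.4098, -0.207, 0.1407]
tool_rot: [-179.9, -0.1, 117.4]
force: [0.1, 0.5, -0.4]
grip_width: 0.0398
grasp_force: 20.0
```

```bash
python3 - <<'E'
from cell import sensors, vision
from h import *;import pickle
c=vision.read_camera("wrist");o=sensors.get_obs();pickle.dump((c,o),open("w6.pkl","wb"))
print(o["time_s"],o["tool_pos"],o["tool_rot"],o["grip_width"],o["grasp_force"]);print("delta",rel((.572,.0745,.12),86.6,o))
cv2.imwrite("pics/w6.png",np.clip(cv2.resize(c["image"][200:400,160:400,::-1],(720,600),interpolation=cv2.INTER_CUBIC)*2.5,0,255).astype(np.uint8))
E
```

```text
15.75 [ 0.40963043 -0.20687779  0.14044537] [-1.79933638e+02 -1.01424742e-01  1.17447930e+02] 0.039636466615755046 19.999954998493195
delta (array([174.8, 273.8,  20.4]), array([-0.002, -0.001,  0.538]))
```

View pics/w6.png

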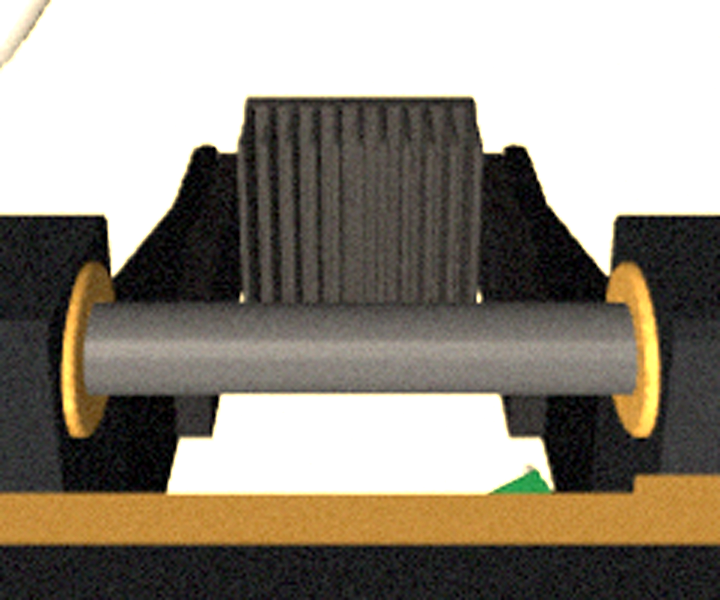

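The sink is held square and level, with its front base edge at raw row 233. I'll cast that edge to get the sink's offset along tool x.

```bash
python3 - <<'E'
from h import *;import pickle
c,o=pickle.load(open("w6.pkl","rb"));a=np.radians(o["tool_rot"][2]);tx=np.array([np.cos(a),np.sin(a)]);ty=np.array([np.sin(a),-np.cos(a)])
for u,v,dz in((243,232.8,-.0116),(318,232.8,-.0116),(240,250,.0094),(320,250,.0094)):
    w=ray(c,u,v,o["tool_pos"][2]+dz)[:2]-o["tool_pos"][:2];print(v,(w@tx*1e3).round(1),(w@ty*1e3).round(1))
E
```

```text
232.8 18.9 -19.6
232.8 18.9 20.0
250 18.6 -18.8
250 18.6 18.7
```

drive_tool([
  {"x": 8,"y": 12,"z": 0,"rx": 0,"ry": 0,"rz": 0.02,"fingers": 1},
  {"x": 22,"y": 35,"z": 0,"rx": 0,"ry": 0,"rz": 0.07,"fingers": 1},
  {"x": 40,"y": 62,"z": 0,"rx": 0,"ry": 0,"rz": 0.12,"fingers": 1},
  {"x": 58,"y": 91,"z": 0,"rx": 0,"ry": 0,"rz": 0.18,"fingers": 1},
  {"x": 76,"y": 119,"z": 0,"rx": 0,"ry": 0,"rz": 0.24,"fingers": 1},
  {"x": 94,"y": 147,"z": 0,"rx": 0,"ry": 0,"rz": 0.3,"fingers": 1},
  {"x": 112,"y": 175,"z": 0,"rx": 0,"ry": 0,"rz": 0.35,"fingers": 1},
  {"x": 130,"y": 203,"z": 0,"rx": 0,"ry": 0,"rz": 0.41,"fingers": 1},
  {"x": 147,"y": 230,"z": 0,"rx": 0,"ry": 0,"rz": 0.46,"fingers": 1},
  {"x": 161,"y": 252,"z": 0,"rx": 0,"ry": 0,"rz": 0.5,"fingers": 1},
  {"x": 171,"y": 267,"z": 0,"rx": 0,"ry": 0,"rz": 0.53,"fingers": 1},
  {"x": 176,"y": 274,"z": 0,"rx": 0,"ry": 0,"rz": 0.538,"fingers": 1},
  {"x": 176,"y": 274,"z": 0,"rx": 0,"ry": 0,"rz": 0.538,"fingers": 1},
  {"x": 176,"y": 274,"z": 0,"rx": 0,"ry": 0,"rz": 0.538,"fingers": 1},
  {"x": 176,"y": 274,"z": 0,"rx": 0,"ry": 0,"rz": 0.538,"fingers": 1},
])

```text
time_s: 17.62
tool_pos: [0.5723, 0.0742, 0.1415]
tool_rot: [-180.0, 0.0, 86.6]
force: [-0.1, -0.8, -0.8]
grip_width: 0.0397
grasp_force: 20.0
```

```bash
python3 - <<'E'
from cell import sensors
from h import *
o=sensors.get_obs()
print(o["time_s"],o["tool_pos"],o["tool_rot"],o["grip_width"],o["grasp_force"]);print("delta",rel((.572,.0755,.044),86.6,o))
E
```

```text
17.625 [0.57226072 0.07416289 0.14148234] [-1.79992192e+02  4.06480256e-02  8.65534897e+01] 0.039736489287812 19.99990224838257
delta (array([ 1.4, -0.3, 97.5]), array([-0.   ,  0.001, -0.001]))
```

drive_tool([
  {"x": 1,"y": 0,"z": 12,"rx": 0,"ry": 0,"rz": 0,"fingers": 1},
  {"x": 1,"y": 0,"z": 26,"rx": 0,"ry": 0,"rz": 0,"fingers": 1},
  {"x": 1,"y": 0,"z": 40,"rx": 0,"ry": 0,"rz": 0,"fingers": 1},
  {"x": 1,"y": 0,"z": 53,"rx": 0,"ry": 0,"rz": 0,"fingers": 1},
  {"x": 1,"y": 0,"z": 65,"rx": 0,"ry": 0,"rz": 0,"fingers": 1},
  {"x": 1,"y": 0,"z": 75,"rx": 0,"ry": 0,"rz": 0,"fingers": 1},
  {"x": 1,"y": 0,"z": 83,"rx": 0,"ry": 0,"rz": 0,"fingers": 1},
  {"x": 1,"y": 0,"z": 89,"rx": 0,"ry": 0,"rz": 0,"fingers": 1},
  {"x": 1,"y": 0,"z": 93,"rx": 0,"ry": 0,"rz": 0,"fingers": 1},
  {"x": 1,"y": 0,"z": 96,"rx": 0,"ry": 0,"rz": 0,"fingers": 1},
  {"x": 1,"y": 0,"z": 97,"rx": 0,"ry": 0,"rz": 0,"fingers": 1},
  {"x": 1,"y": 0,"z": 97,"rx": 0,"ry": 0,"rz": 0,"fingers": 1},
  {"x": 1,"y": 0,"z": 97,"rx": 0,"ry": 0,"rz": 0,"fingers": 1},
])

```text
time_s: 19.25
tool_pos: [0.5727, 0.0762, 0.0447]
tool_rot: [180.0, 0.0, 86.6]
force: [-0.3, 1.1, -1.0]
grip_width: 0.0396
grasp_force: 20.0
```

```bash
python3 - <<'E'
from cell import sensors,vision
from h import *
a=vision.read_camera("scene");c=vision.read_camera("wrist")["image"];o=sensors.get_obs();t=vision.read_camera("top")["image"]
print(o["time_s"],o["tool_pos"],o["tool_rot"],o["grip_width"],o["grasp_force"],o["force"])
u,v=[int(k) for k in proj(a,[.572,.0745,.035])];s=50
k=np.hstack([cv2.resize(a["image"][v-s:v+s,u-s:u+s],(400,400),interpolation=cv2.INTER_CUBIC),cv2.resize(c[100:400,130:430],(400,400))])
cv2.imwrite("pics/s7.png",np.clip(k[:,:,::-1]*1.8,0,255).astype(np.uint8))
E
```

```text
19.35 [0.57260895 0.07619402 0.04467681] [1.79986156e+02 4.78082614e-03 8.66175382e+01] 0.04007814514559551 19.999812841415405 [ 1.23979309 -0.06588331 -1.11665417]
```

View pics/s7.png

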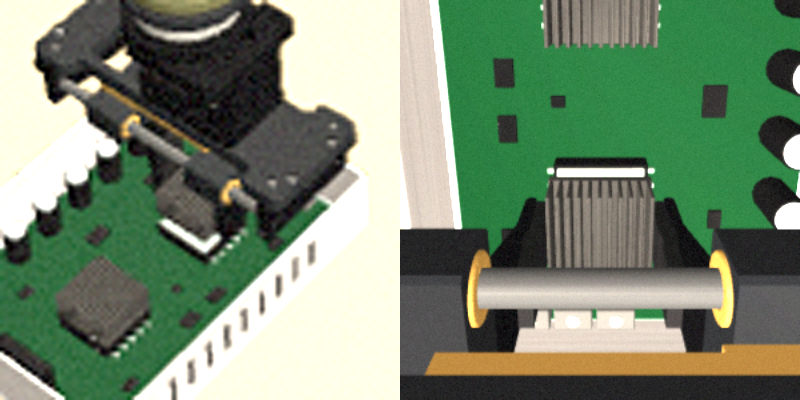

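The sink hovers over the module. In the wrist half, the module's front edge is at row 167 and the sink's at about 178, with both centred laterally near x=601. I'll check the fore-aft offset from those edges.

```bash
python3 - <<'E'
from cell import sensors,vision
from h import *
c=vision.read_camera("wrist");I=c["image"].astype(int)
print(I[215:245,572//1*0+580].mean(-1).astype(int) if I.shape[1]>580 else 0)
p=I[215:245,275:287].mean((1,2)).round();print(p)
b=215+np.flatnonzero(p>90);b=b[b<240];print(b)
m=ray(c,281,b.min()-.5,.022);s=ray(c,281,b.max()+.5,.0331);print(m,s,"module ctr",m[:2]-.02*np.array([.0586,.998]),"sink ctr",s[:2]-.02*np.array([.0586,.998]))
r=I[(b.min()+b.max())//2,220:340].mean(-1);k=220+np.flatnonzero(r>90);print(k.min(),k.max(),ray(c,[k.min()-.5,k.max()+.5],[b.mean()]*2,.022))
E
```

```text
0
[ 48.  47.  41.  22.  12.  12.  13.  13.  18.  24.  46. 134. 205. 216.
 215. 215. 200. 134.  31.  36.  49.  64.  63.  63.  62.  62.  62.  63.
  63.  63.]
[226 227 228 229 230 231 232]
[0.57373728 0.09497151 0.022     ] [0.57371883 0.09520113 0.0331    ] module ctr [0.57256528 0.07501151] sink ctr [0.57254683 0.07524113]
240 320 [[0.55044286 0.09424361 0.022     ]
 [0.59567027 0.09159632 0.022     ]]
```

Sink and module agree to within about 2 mm, the sink is level and square with about 11 mm of gap, and the grip is steady. Handing in.

```bash
python3 -c "
from cell import workorder,sensors
o=sensors.get_obs();print(o['time_s'],o['grasp_force'],o['joint_velocities'].round(2));print(workorder.sign_off())"
```

```text
19.45 19.99981462955475 [ 0.03 -0.07  0.05  0.12 -0.07  0.07 -0.01]
the job is handed in; nothing more can be done
None
```

I handed the job in at 19.5 s: the tape roll lies on the worktop left of the case, and the gripper holds the heat sink steady about 11 mm above the bare module, centred to about 2 mm by my measurements, with its fins running the same way as the fitted one's; the sign-off gave no verdict.

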